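# Click-test the blue roller lever switch

## Robot

A 6-joint arm with a two-finger parallel gripper is mounted at the origin on a cart in front of the work surface, level with it; the furniture and walls round the work are solid. World frame = base frame: x ahead of the robot, y to its left, z up, the work surface at z = 0. Lengths are in mm, angles in rad, forces in N, time in s.
With the tool pointing down it reaches from about 275 to 725 mm from the base axis. Payload 5.6 kg.
Tool frame: the origin (TCP) lies at the very end of the fingers, on their centre line; the grasp point (between the pads) lies 19 mm behind it (hold_point_z is the distance from the TCP to the grasp point, in mm); z points along the fingers, y is the line along which they close (so a half turn about z gives the same grasp; the last joint's range is limited). The gripper opens to 85 mm and grips with 20 to 120 N. Pads are 22 mm wide; open, the fingers measure 114 mm over their backs; the gripper's body (76 mm by 85 mm) begins 54 mm behind the grasp point. The pads swing forward as they close: fully open they stand 13 mm farther back than shut.
Start: joints at [-1.008, 0.255, 0.108, 0, -1.424, -0.285], TCP at [150.852, -528.901, 231.283] pointing down, gripper open.
Joint ranges: [-2.95, 2.95], [-1.21, 1.97], [-1.09, 1.5], [-2.87, 1.71], [-2.94, -0.07], [-3.05, 3.05]. Speed limits (rad/s): [2.57, 2.57, 3.14, 3.14, 3.14, 3.14].

## Interface

Orientations are given as a unit quaternion [w, x, y, z].
In Python, from plant import * gives the robot as it stands. The module is installed in compiled form; this text tells all that it offers.
- The arm moves only by the shell command python3 -m crank 'ROWS' [FORCE]. ROWS is JSON, a list of rows, each a list of 7 numbers: the shift along the tool's x, y, z each as a share of 0.02 m, from -1 to 1, then the turn, a rotation vector about the tool's x, y, z each as a share of 60 degrees, from -1 to 1, then the opening, from 0 (shut) to 1 (fully open). In form: [[dx, dy, dz, rx, ry, rz, jaw], ...]. A call has 1 to 5 rows; each row shifts and turns the commanded pose from where the row before left it, along the tool's axes as they then stand; what a row does not reach is not made up. A row lasts 1/10 s, in which the tool goes at most 50 mm and 8.59 degrees, less where a joint would pass 70% of its speed; a pose out of reach is approached as far as the arm can. A call with a number of a shift or a turn outside -1 to 1 is refused whole. A call with a gripper value outside its range is refused whole. The fingers move at their own pace and stop on an object; FORCE is the grip in N (left out, the last holds). Time passes only in rows, so rows that do not move let the fingers close. It gives the time, the measured TCP pose, the force, the opening and the grip force at its end, in the units of the state.
- observe(): the state, without advancing time (a new reading comes with each control period).
- capture(name): name is "side" or "top" or "wrist"; returns a dict with "frame" (420x560x3 uint8, red, green, blue), "depth" (420x560 float32, mm along the optical axis (not along the pixel's ray), 0 where there is no reading), "fx", "fy", "cx", "cy" (pixels), "k1" (the pictures are not rectified: a ray, as slopes to the right and down, at radius r is drawn at 1 + k1 r^2 times it, then the intrinsics apply), "rvec" (rotation vector, rad) and "tvec" (3), from world to camera coordinates, as OpenCV has them; the wrist camera has in their place "mount" (4x4, takes a point from camera to tool coordinates, whose origin is the TCP and whose axes are the flange's). Camera axes: x right, y down, z forward; pixel columns grow to the right and rows downward; lengths in mm; the calibration is good to about 2 mm. A picture is of the moment at which its call begins: read the wrist's pose just before it.
- finish_job(): hands the job in; it is judged then, once.
The state is a dict: "clock": time; "joint_positions": joint angles; "dq": joint speeds; "joint_efforts": joint torques, N m; "position": TCP position; "ee_rot": TCP orientation; "wrist_force": force on the tool from outside, world axes, zero at the start; "ft_torque": the same for the moment, N m; "finger_gap": finger opening in mm; "grasp_force": force on a finger pad.
Only numpy, scipy, OpenCV 4.12 (cv2) and the standard library are available. Lean on these libraries where they do the work, as an engineer would, in place of code of your own. Each camera call takes 0.05 s, during which the arm holds its last target. There are 200 camera calls.

## Task

Check that the blue roller lever limit switch works: press its roller down just until it clicks, so that the lever's yellow pointer stands well inside the green band of the dial, and keep it there for about a second. Then let the lever come all the way back up. Never force it past the green band into the red, and do not press the orange switch.

Things in the scene. Friction and masses are not known exactly. Their poses are not given: they have to be found in the camera images.
- blue_roller (a point): Centre of the blue switch's roller, a black wheel with white hub (26 mm diameter, 24 mm wide) at the end of a steel lever, free from above. At rest it is 106 mm above the bench, the roller's top 119 mm. It is 90 mm from the shaft the lever turns on, sloping 0.35 rad up. Moves with the lever; x axis: along the roller's axis, towards the housing's side; z up at rest.
- blue_switch: BLUE limit switch, fixed to the bench: housing 42 x 50 mm, 108 mm high, on an aluminium base plate 100 x 190 x 8 mm. Origin on the bench below the housing's front; z up. The level shaft, 75 mm up, points along -x. At rest the roller's centre is at x -29, y -85, z 106 mm. Turned up to 0.4 rad either way; it may stand left or right of the orange one.
- blue_lever (a joint): Blue lever's angle, rad: 0 at rest, grows as the roller is pressed. Sprung: 2.7 N at the roller starts it, 5 N at mid green; springs back. Click and green band (yellow pointer on the black dial, beyond the shaft) from 0.15 (roller 13 mm down) to 0.40 (35 mm down), mid 0.27 (24 mm down); then red, stop at 0.60. The click cannot be felt: go by travel or pointer.
- orange_lever (a joint): Lever angle, rad, of the ORANGE switch: the same switch with an orange housing, standing beside the blue one. 0 at rest. Not to be pressed.

How it is judged (in metres and radians):
On the way:
1. the blue lever is held in the green band (0.15 to 0.40 rad) for half a second (value of joint blue_lever between 0.15 and 0.4 rad), for 0.5 s.
At the end, for the whole second after the job is handed in: After the click the blue lever is back up at rest (below 0.05 rad), and the orange lever is at rest too (below 0.05 rad) (value of joint each of blue_lever, orange_lever below 0.05 rad); the robot touches nothing.
It fails at once if the blue lever is pushed past the green band into the red (over 0.40 rad) (value of joint blue_lever above 0.4 rad).
It fails at once if the orange switch is pressed (over 0.08 rad) (value of joint orange_lever above 0.08 rad).
It also fails if it takes over 29 s, if anything falls off the work surface, if the arm or the gripper's body presses on something with over 40 N, if the wrist force passes 120 N, or if a joint passes its speed limit or range.

## Working session

There is one attempt and no reset: what is moved stays moved. The work goes in short steps, Python scripts to look and compute and a shell command to move; the robot and the scene stay as the last step left them, time stands still between calls to the robot, and variables do not carry over. Pictures are saved under pics/ and viewed, at most 10 in all, crops included, and the job is handed in when it is done.

```bash
mkdir -p pics; cat > h.py <<'E'
from plant import *
import numpy as np, cv2
def cloud(c):
    h,w=c["depth"].shape
    v,u=np.mgrid[:h,:w].astype(float)
    K=np.array([[c["fx"],0,c["cx"]],[0,c["fy"],c["cy"]],[0,0,1]])
    p=cv2.undistortPoints(np.stack([u.ravel(),v.ravel()],1)[:,None],K,np.array([c["k1"],0,0,0.]))[:,0]
    Z=c["depth"].ravel()
    P=np.c_[p*Z[:,None],Z]
    R=cv2.Rodrigues(np.array(c["rvec"],float))[0]
    return ((P-np.array(c["tvec"]).ravel())@R).reshape(h,w,3)
E
python3 - <<'E'
from h import *
s=observe();print(s["clock"],s["position"],s["ee_rot"],s["wrist_force"],s["finger_gap"])
t=capture("top");d=capture("side")
cv2.imwrite("pics/a.png",cv2.resize(np.hstack([t["frame"],d["frame"]])[:,:,::-1],(800,300)))
cv2.imwrite("pics/top.png",t["frame"][:,:,::-1]);cv2.imwrite("pics/side.png",d["frame"][:,:,::-1])
np.savez("c.npz",t=cloud(t),d=cloud(d),tf=t["frame"],df=d["frame"])
for n,c in(("top",t),("side",d)):
    P=cloud(c);hsv=cv2.cvtColor(c["frame"],cv2.COLOR_RGB2HSV)
    for nm,lo,hi in(("blue",100,125),("orange",5,18)):
        m=cv2.inRange(hsv,(lo,130,60),(hi,255,255));N,l,st,ce=cv2.connectedComponentsWithStats(m)
        for i in range(1,N):
            if st[i,4]>150:
                q=P[(l==i)&(c["depth"]>0)]
                print(n,nm,st[i],np.round(np.percentile(q,[5,50,95],axis=0)).tolist())
E
```

```text
0.0 [ 150.74221851 -528.41959129  230.39122071] [-1.51915086e-04 -1.38405306e-01  9.90375215e-01  9.38634021e-04] [ 0.31786725  0.68665544 -0.17353419] 85.05608179999139
top blue [206 106  26  24 273] [[700.0, 33.0, 15.0], [726.0, 59.0, 18.0], [756.0, 88.0, 21.0]]
top blue [109 110  23  18 159] [[698.0, 272.0, -1.0], [722.0, 315.0, 3.0], [739.0, 340.0, 39.0]]
top blue [ 83 131  22  18 227] [[644.0, 350.0, -0.0], [667.0, 375.0, 3.0], [684.0, 395.0, 16.0]]
top blue [108 130  20  16 224] [[654.0, 290.0, -1.0], [674.0, 312.0, 2.0], [692.0, 334.0, 14.0]]
top blue [ 83 150  22  19 215] [[594.0, 328.0, -1.0], [620.0, 363.0, 2.0], [635.0, 390.0, 29.0]]
top blue [104 157  28  29 323] [[549.0, 255.0, -0.0], [576.0, 291.0, 3.0], [596.0, 320.0, 37.0]]
top blue [ 83 169  22  19 288] [[547.0, 333.0, 0.0], [567.0, 358.0, 3.0], [585.0, 383.0, 21.0]]
top blue [331 183  27  23 375] [[511.0, -259.0, 96.0], [529.0, -236.0, 108.0], [546.0, -216.0, 110.0]]
top orange [143 178  35  28 572] [[503.0, 144.0, 34.0], [521.0, 155.0, 106.0], [539.0, 188.0, 110.0]]
side blue [284 165  21  19 204] [[512.0, -256.0, 83.0], [532.0, -226.0, 106.0], [549.0, -215.0, 109.0]]
side blue [  49  320  113   73 3063] [[537.0, 287.0, -0.0], [628.0, 346.0, 8.0], [730.0, 396.0, 30.0]]
side orange [  86   70  200  102 8090] [[693.0, -449.0, 180.0], [844.0, -197.0, 182.0], [1097.0, -63.0, 184.0]]
side orange [187 270  29  32 466] [[506.0, 152.0, 72.0], [525.0, 179.0, 107.0], [542.0, 193.0, 109.0]]
```

View pics/top.png

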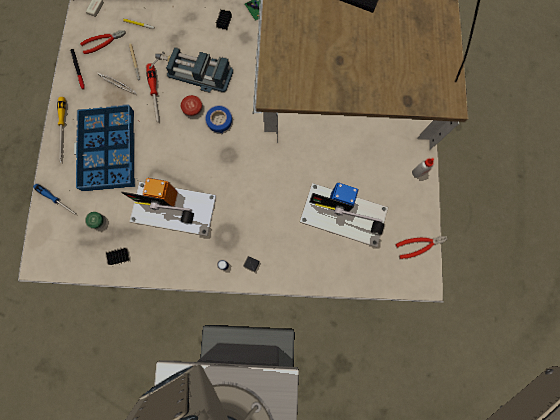

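View pics/side.png

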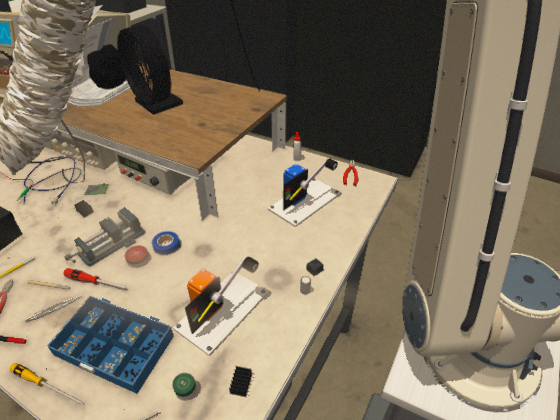

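The top view shows the blue housing at (344,194), with its dial on the left and its roller near (378,226). The orange switch is around (160,195), with its roller near (187,215). The side view agrees: the blue roller is at (331,164) and the orange one at (250,265). Next I'll measure the roller.

```bash
python3 - <<'E'
from h import *
z=np.load("c.npz")
for n,f,b in(("t","tf",(300,180,395,250)),("d","df",(265,150,345,225))):
    P=z[n];F=z[f];u0,v0,u1,v1=b
    m=np.zeros(P.shape[:2],bool);m[v0:v1,u0:u1]=1
    hsv=cv2.cvtColor(F,cv2.COLOR_RGB2HSV)
    # plate
    pl=m&(abs(P[...,2]-8)<3.0)&(hsv[...,2]>150)&(hsv[...,1]<30) if 1 else 0
    q=P[pl][:,:2].astype(np.float32);print(n,"plate",len(q),cv2.minAreaRect(q))
    # roller: y < housing
    r=m&(P[...,2]>92)&(P[...,2]<128)&(P[...,1]<-275)
    q=P[r];print("roller",len(q),q.min(0),np.median(q,0),q.max(0), q.mean(0))
    v,u=np.nonzero(r);print(u.min(),u.max(),v.min(),v.max())
    y=m&cv2.inRange(hsv,(22,120,120),(35,255,255)).astype(bool);print("yellow",np.median(P[y],0))
    # blue top
    h=m&cv2.inRange(hsv,(100,130,60),(125,255,255)).astype(bool)&(P[...,2]>105)&(P[...,2]<112)
    print("house top",cv2.minAreaRect(P[h][:,:2].astype(np.float32)))
    s=cv2.resize(F[v0:v1,u0:u1,::-1],None,fx=4,fy=4,interpolation=cv2.INTER_CUBIC);cv2.imwrite(f"pics/c{n}.png",s)
a=cv2.imread("pics/ct.png");b=cv2.imread("pics/cd.png");h=max(a.shape[0],b.shape[0])
cv2.imwrite("pics/crop.png",np.hstack([cv2.copyMakeBorder(i,0,h-i.shape[0],0,0,0) for i in(a,b)]))
E
```

```text
t plate 1652 ((502.4539794921875, -252.86917114257812), (189.12925720214844, 98.73054504394531), 74.28273010253906)
roller 224 [ 442.7617065  -321.36571485   93.33740898] [ 460.89213437 -303.34519684  114.11573981] [ 484.84923569 -276.28932536  121.62402545] [ 461.7379712  -302.79700058  112.0567734 ]
362 384 215 235
yellow [ 507.47218149 -197.6697621    65.46260384]
house top ((527.2318115234375, -238.64007568359375), (43.89562225341797, 39.177093505859375), 74.50895690917969)
d plate 566 ((503.0273132324219, -254.42691040039062), (186.15542602539062, 93.17286682128906), 72.83332824707031)
roller 153 [ 442.67668199 -318.61331677   92.03562775] [ 460.69630818 -299.80939914  108.10029639] [ 484.06071829 -275.18881812  119.42300032] [ 461.46375057 -299.76502753  107.69590097]
316 337 159 172
yellow [ 507.83276693 -207.52642628   63.9491897 ]
house top ((531.4754638671875, -223.39617919921875), (76.76887512207031, 40.02669906616211), 73.54949188232422)
```

View pics/crop.png

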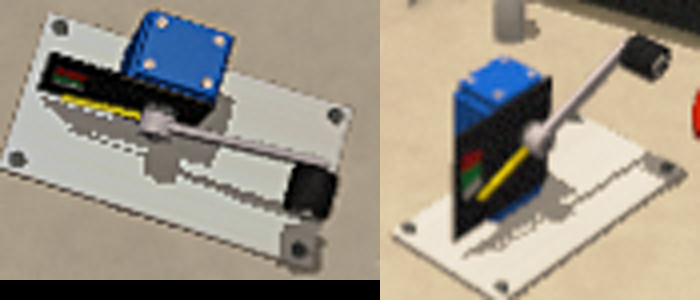

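The crop shows the black roller clearly at the end of the lever, with the pointer below the green band, so the lever is at rest. I'll isolate the dark roller pixels and work out the tool shift.

```bash
python3 - <<'E'
from h import *
from scipy.spatial.transform import Rotation as Ro
z=np.load("c.npz")
yaw=np.deg2rad(74.3-90);X=np.array([np.cos(yaw),np.sin(yaw)]);Y=np.array([-X[1],X[0]])
B=np.array([X,Y])
for n,f,b in(("t","tf",(366,215,392,240)),("d","df",(318,152,345,175))):
    P=z[n];F=z[f];u0,v0,u1,v1=b
    m=np.zeros(P.shape[:2],bool);m[v0:v1,u0:u1]=1
    r=m&(F.max(2)<70)&(P[...,2]>90)&(P[...,2]<126)
    q=P[r];s=q[:,:2]@B.T
    lo,hi=np.percentile(s,[3,97],axis=0);print(n,len(q),"ext",hi-lo,"mid xy",((lo+hi)/2)@B,"top z",np.percentile(q[:,2],[50,95]))
s=observe();w,x,y,zz=s["ee_rot"];R=Ro.from_quat([x,y,zz,w]).as_matrix();print(R.round(3));print(s["position"])
E
```

```text
t 147 ext [24.05854056 20.791705  ] mid xy [ 457.46398868 -305.5641619 ] top z [116.41350819 119.56682557]
d 79 ext [22.47912366 19.51163596] mid xy [ 457.06639535 -303.91941656] top z [113.02246375 118.85714429]
[[-0.962 -0.274 -0.001]
 [-0.274  0.962  0.002]
 [ 0.     0.002 -1.   ]]
[ 150.78232343 -528.47952216  230.49208661]
```

```bash
M="python3 -m crank"
python3 -m crank '[[-0.5,0.18,0,0,0,0,0],[-1,0.36,0,0,0,0,0],[-1,0.36,0,0,0,0,0],[-1,0.36,0,0,0,0,0],[-1,0.36,0,0,0,0,0]]'
python3 -m crank '[[-1,0.36,0,0,0,0,0],[-1,0.36,0,0,0,0,0],[-1,0.36,0,0,0,0,0],[-1,0.36,0,0,0,0,0],[-1,0.36,0,0,0,0,0]]'
python3 -m crank '[[-1,0.36,0,0,0,0,0],[-1,0.36,0,0,0,0,0],[-1,0.36,0,0,0,0,0],[-1,0.36,0,0,0,0,0],[-1,0.36,0,0,0,0,0]]'
python3 -m crank '[[-1,0.36,0,0,0,0,0],[-1,0.36,0,0,0,0,0],[-0.7,0.36,0,0,0,0,0],[0,0,0,0,0,0,0],[0,0,0,0,0,0,0]]'
```

```text
clock: 0.6
position: [229.5, -471.9, 231.1]
ee_rot: [0.0, -0.139, 0.99, 0.0]
wrist_force: [0.2, -0.2, -0.0]
finger_gap: 12.8
grasp_force: 0.0
clock: 1.1
position: [315.8, -409.7, 231.1]
ee_rot: [0.0, -0.139, 0.99, 0.0]
wrist_force: [0.3, -0.7, 0.3]
finger_gap: 0.1
grasp_force: 0.0
clock: 1.6
position: [401.9, -347.7, 231.1]
ee_rot: [-0.0, -0.139, 0.99, 0.0]
wrist_force: [0.6, -0.7, 0.3]
finger_gap: -0.2
grasp_force: 0.0
clock: 2.1
position: [447.1, -313.0, 231.2]
ee_rot: [-0.0, -0.139, 0.99, 0.0]
wrist_force: [-0.5, -0.2, 1.0]
finger_gap: 0.1
grasp_force: 0.0
```

```bash
python3 -m crank '[[-0.52,0.16,0,0,0,0,0],[0,0,1,0,0,0,0],[0,0,1,0,0,0,0],[0,0,1,0,0,0,0],[0,0,1,0,0,0,0]]'
python3 -m crank '[[0,0,0.7,0,0,0,0],[0,0,0,0,0,0,0],[0,0,0,0,0,0,0]]'
python3 - <<'E'
from h import *
print(observe()["position"])
t=capture("top");d=capture("side")
a=cv2.resize(t["frame"][180:250,300:395,::-1],None,fx=4,fy=4,interpolation=2);b=cv2.resize(d["frame"][130:220,265:355,::-1],None,fx=4,fy=4,interpolation=2)
h=max(a.shape[0],b.shape[0]);cv2.imwrite("pics/n1.png",np.hstack([cv2.copyMakeBorder(i,0,h-i.shape[0],0,0,0) for i in(a,b)]))
E
```

```text
clock: 2.6
position: [456.2, -307.6, 150.6]
ee_rot: [0.0, -0.138, 0.99, -0.0]
wrist_force: [0.3, 0.0, -0.5]
finger_gap: 0.2
grasp_force: 0.0
clock: 2.9
position: [456.3, -307.8, 137.8]
ee_rot: [0.0, -0.138, 0.99, -0.0]
wrist_force: [-0.7, 0.2, 1.2]
finger_gap: -0.3
grasp_force: 0.0
[ 456.32126032 -307.80332705  137.79533924]
```

View pics/n1.png

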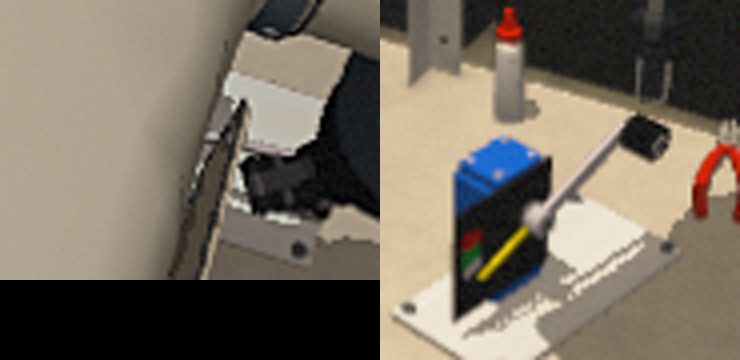

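In the side crop the shut fingertips (650,102) stand directly over the roller (645,135), and the pointer is still at rest. I'll go down to just above contact, then press in small steps.

```bash
python3 -m crank '[[0,0,0.4,0,0,0,0],[0,0,0.35,0,0,0,0],[0,0,0,0,0,0,0]]'
python3 -m crank '[[0,0,0.25,0,0,0,0],[0,0,0.25,0,0,0,0],[0,0,0,0,0,0,0]]'
python3 -m crank '[[0,0,0.25,0,0,0,0],[0,0,0.2,0,0,0,0],[0,0,0,0,0,0,0]]'
python3 - <<'E'
from h import *
s=observe();print(s["position"],s["wrist_force"])
d=capture("side")
cv2.imwrite("pics/n2.png",cv2.resize(d["frame"][130:220,265:355,::-1],None,fx=6,fy=6,interpolation=2))
E
```

```text
clock: 3.3
position: [455.5, -307.0, 121.0]
ee_rot: [-0.001, -0.138, 0.99, 0.001]
wrist_force: [-0.7, -0.0, 0.6]
finger_gap: -0.3
grasp_force: 0.0
clock: 3.6
position: [456.5, -307.6, 112.1]
ee_rot: [0.0, -0.139, 0.99, -0.0]
wrist_force: [-0.3, 0.2, 3.3]
finger_gap: -0.0
grasp_force: 1.5
clock: 3.9
position: [456.5, -307.5, 103.0]
ee_rot: [0.0, -0.139, 0.99, -0.0]
wrist_force: [0.2, -0.3, 3.5]
finger_gap: 0.4
grasp_force: 1.9
[ 456.50175907 -307.52541602  103.01625026] [ 0.15679124 -0.25974255  3.52736192]
```

View pics/n2.png

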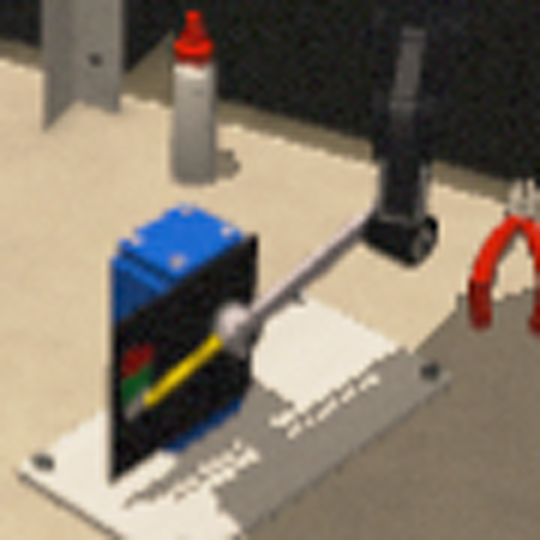

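The pointer tip, at (145,402), is at the lower edge of the green band, which fits 16 mm of travel. I'll press 8 mm more to mid green and hold.

```bash
python3 -m crank '[[0,0,0.2,0,0,0,0],[0,0,0.2,0,0,0,0],[0,0,0,0,0,0,0],[0,0,0,0,0,0,0],[0,0,0,0,0,0,0]]'
python3 - <<'E'
from h import *
s=observe();print(s["position"],s["wrist_force"])
d=capture("side")
cv2.imwrite("pics/n3.png",cv2.resize(d["frame"][130:220,265:355,::-1],None,fx=6,fy=6,interpolation=2))
E
```

```text
clock: 4.45
position: [456.5, -307.5, 95.6]
ee_rot: [0.0, -0.138, 0.99, -0.0]
wrist_force: [0.9, 1.2, 3.8]
finger_gap: 0.0
grasp_force: 2.3
[ 456.47381908 -307.54003883   95.56256125] [0.92016166 1.16053416 3.82583361]
```

View pics/n3.png

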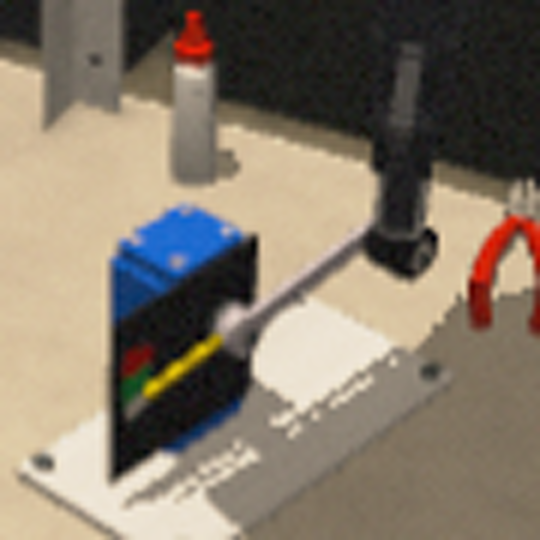

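The pointer tip, at (148,392), is inside the green band, slightly below its middle. I'll add 2 mm, hold for over a second, then release straight up.

```bash
python3 -m crank '[[0,0,0.1,0,0,0,0],[0,0,0,0,0,0,0],[0,0,0,0,0,0,0],[0,0,0,0,0,0,0],[0,0,0,0,0,0,0]]'
python3 -m crank '[[0,0,0,0,0,0,0],[0,0,0,0,0,0,0],[0,0,0,0,0,0,0],[0,0,0,0,0,0,0],[0,0,0,0,0,0,0]]'
python3 -m crank '[[0,0,0,0,0,0,0],[0,0,0,0,0,0,0],[0,0,-0.3,0,0,0,0],[0,0,-0.4,0,0,0,0],[0,0,-0.5,0,0,0,0]]'
python3 -m crank '[[0,0,-0.5,0,0,0,0],[0,0,-0.7,0,0,0,0],[0,0,-1,0,0,0,0],[0,0,-1,0,0,0,0],[0,0,-1,0,0,0,0]]'
python3 -m crank '[[0,0,-1,0,0,0,0],[0,0,0,0,0,0,0],[0,0,0,0,0,0,0],[0,0,0,0,0,0,0],[0,0,0,0,0,0,0]]'
python3 - <<'E'
from h import *
d=capture("side")
cv2.imwrite("pics/n4.png",cv2.resize(d["frame"][130:350,170:355,::-1],None,fx=2.7,fy=2.7,interpolation=2))
E
```

```text
clock: 5.0
position: [456.4, -307.5, 93.5]
ee_rot: [0.0, -0.138, 0.99, -0.0]
wrist_force: [0.3, -0.0, 5.4]
finger_gap: 0.4
grasp_force: 2.4
clock: 5.5
position: [456.4, -307.5, 93.4]
ee_rot: [0.0, -0.138, 0.99, -0.0]
wrist_force: [1.0, -0.3, 5.2]
finger_gap: 0.0
grasp_force: 2.4
clock: 6.0
position: [455.9, -307.3, 117.7]
ee_rot: [-0.0, -0.138, 0.99, 0.0]
wrist_force: [1.6, -0.2, 2.3]
finger_gap: -0.3
grasp_force: 1.0
clock: 6.5
position: [455.0, -306.9, 201.7]
ee_rot: [-0.001, -0.138, 0.99, 0.001]
wrist_force: [-0.4, -0.6, -0.3]
finger_gap: 0.2
grasp_force: 0.0
clock: 7.0
position: [455.6, -307.2, 220.2]
ee_rot: [-0.001, -0.138, 0.99, 0.001]
wrist_force: [-0.6, -0.2, -0.7]
finger_gap: 0.1
grasp_force: 0.0
```

View pics/n4.png

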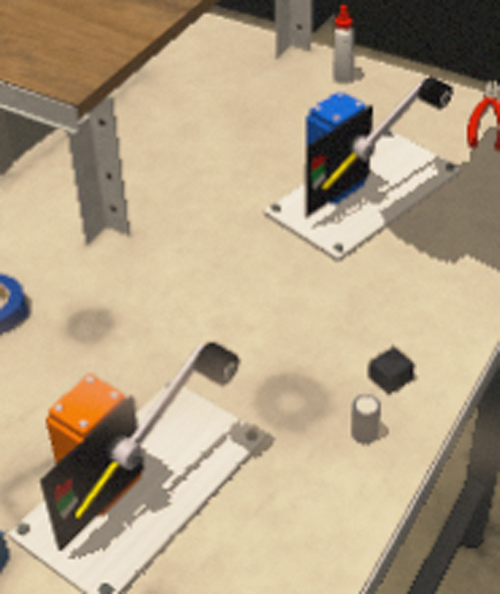

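The blue lever is back up: its roller is at (435,92) and its pointer is below green at (325,185). The orange lever is untouched and the arm is clear.

```bash
python3 -c "
from plant import *
print(finish_job())"
```

```text
the job is handed in; nothing more can be done
None
```

I pressed the blue switch's roller about 25 mm down, the pointer stood inside the green band (last picture at about 23 mm), and I held it for over a second. The lever then came all the way back up. The orange switch was not touched, and the job was handed in at about 7 s with no verdict returned.

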